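Scoop big marbles from a flapped carton into the marble run's funnel cup

TASK

Swing both flaps of the carton well open, past upright, and leave them so, then use the red scoop to take the big blue marbles out of the carton and tip at least three of the four into the large orange funnel cup; any left over stays in the carton. Do not touch the marbles with the fingers, and leave the jar, the ramekin, the black ball and the small cup where they are. Finish by standing the scoop upright on its black mat again and letting go.

Things in the scene. Friction and masses are not known exactly. Their poses are not given: they have to be found in the camera images.
- carton: open cardboard carton fixed to the table, 278 long (its x) by 108 wide (its y) by 84 high; walls and floor 4 thick, so the inside is 270 by 100 and the inner floor is 4 above the origin. Origin: centre of the underside. The marbles lie in its -x half (nearer the robot); the +x half is empty.
- carton_end (a point): middle of the foot of the carton's inner -x end wall, on the inner floor (carton x = -135, z = 4). Between here and the marbles a plywood divider, 70 high and 5 thick, stands across the carton parallel to this wall; its face towards the marbles is anywhere from 6 to 51 from this wall. Its place is not measured: feel for it. It stands firm against pushes up to 25 N.
- flap_left (a joint): angle of the left (+y side) flap, rad: 0 closed flat over the carton, 1.57 upright, 2.7 folded back outward (stop). A stiff 274 x 51 x 3 cardboard panel hinged along carton y = 52.5, z = 86; friction (under 1 N at its edge) keeps it where it is left. It starts ajar, at least 33 mm between the two free edges
- flap_right (a joint): angle of the right (-y side) flap, rad: 0 closed flat over the carton, 1.57 upright, 2.7 folded back outward (stop). A stiff 274 x 51 x 3 cardboard panel hinged along carton y = -52.5, z = 86; friction (under 1 N at its edge) keeps it where it is left. It starts ajar, at least 33 mm between the two free edges
- flap_left_edge (a point): middle of the free long edge of the left flap
- flap_right_edge (a point): middle of the free long edge of the right flap
- scoop: red plastic hand scoop standing on the mat, 92 long (its x), 86 wide, open at its -x end (the lip) and at the top; floor 2 thick, side walls 3 thick and 45 high that begin 22 behind the lip, back wall 62 high. Black upright handle slab at the back, 16 thick (x), 50 wide (y), centred at x = +38, from z = 48 to 150. 160 g. Origin: centre of the underside (lip at x = -46, back at x = +46); z is up.
- mat: black rubber mat, 150 (x) by 130 (y) by 4 thick, fixed; the scoop's parking place. Origin: centre of the underside (top at z = 4)
- cup: orange plastic funnel-shaped cup fixed to the table, 100 high, round, 156 across outside at the rim, 100 across at the foot, walls 4 thick, inner floor 5 up. Origin: centre of the underside, rim at z = 100
- marble0: large blue glass marble, 36 across, about 58 g, slippery, rolls freely; one caught between the lip and a wall resists with up to about 15 N before it climbs in; lying on the carton's floor. Origin: its centre (its axes mean nothing)
- marble1: large blue glass marble, 36 across, about 58 g, slippery, rolls freely; one caught between the lip and a wall resists with up to about 15 N before it climbs in; lying on the carton's floor. Origin: its centre (its axes mean nothing)
- marble2: large blue glass marble, 36 across, about 58 g, slippery, rolls freely; one caught between the lip and a wall resists with up to about 15 N before it climbs in; lying on the carton's floor. Origin: its centre (its axes mean nothing)
- marble3: large blue glass marble, 36 across, about 58 g, slippery, rolls freely; one caught between the lip and a wall resists with up to about 15 N before it climbs in; lying on the carton's floor. Origin: its centre (its axes mean nothing)
- jar: glass jar of blue marbles with a steel lid, 76 across, 118 high, a bystander. Origin: centre of the underside
- ramekin: white ceramic ramekin of steel jacks, 84 across, 45 high, a bystander. Origin: centre of the underside
- ball: black silicone ball, 60 across, on a white round base, 64 high overall, a bystander. Origin: centre of the underside
- spare_cup: small orange plastic cup, 72 across, 80 high, a bystander. Origin: centre of the underside
Things that resemble listed ones, but are neither listed nor needed, are in the scene too. What is shaped like the marble2 but pink is not meant.

How it is judged (in metres and radians):
On the way, in this order (a step that is already met when the one before it is completed fails the run):
1. both carton flaps are swung open past upright (over 1.7 rad) (value of joint each of flap_left, flap_right above 1.7 rad), for 0.2 s.
2. the scoop carries at least one marble clear above the carton (((distance between marble0 and scoop below 0.09 m and height (world z) of marble0 above 0.1 m and z of marble0 in the frame of scoop between 0.005 and 0.06 m) or (distance between marble1 and scoop below 0.09 m and height (world z) of marble1 above 0.1 m and z of marble1 in the frame of scoop between 0.005 and 0.06 m) or (distance between marble2 and scoop below 0.09 m and height (world z) of marble2 above 0.1 m and z of marble2 in the frame of scoop between 0.005 and 0.06 m) or (distance between marble3 and scoop below 0.09 m and height (world z) of marble3 above 0.1 m and z of marble3 in the frame of scoop between 0.005 and 0.06 m))), for 0.2 s.
3. at least three marbles lie in the large funnel cup ((((horizontal distance between marble0 and cup below 0.062 m and z of marble0 in the frame of cup between 0.01 and 0.09 m) and (horizontal distance between marble1 and cup below 0.062 m and z of marble1 in the frame of cup between 0.01 and 0.09 m) and (horizontal distance between marble2 and cup below 0.062 m and z of marble2 in the frame of cup between 0.01 and 0.09 m)) or ((horizontal distance between marble0 and cup below 0.062 m and z of marble0 in the frame of cup between 0.01 and 0.09 m) and (horizontal distance between marble1 and cup below 0.062 m and z of marble1 in the frame of cup between 0.01 and 0.09 m) and (horizontal distance between marble3 and cup below 0.062 m and z of marble3 in the frame of cup between 0.01 and 0.09 m)) or ((horizontal distance between marble0 and cup below 0.062 m and z of marble0 in the frame of cup between 0.01 and 0.09 m) and (horizontal distance between marble2 and cup below 0.062 m and z of marble2 in the frame of cup between 0.01 and 0.09 m) and (horizontal distance between marble3 and cup below 0.062 m and z of marble3 in the frame of cup between 0.01 and 0.09 m)) or ((horizontal distance between marble1 and cup below 0.062 m and z of marble1 in the frame of cup between 0.01 and 0.09 m) and (horizontal distance between marble2 and cup below 0.062 m and z of marble2 in the frame of cup between 0.01 and 0.09 m) and (horizontal distance between marble3 and cup below 0.062 m and z of marble3 in the frame of cup between 0.01 and 0.09 m)))), for 0.2 s.
At the end, for the whole second after the job is handed in: Both flaps stand open past 1.7 rad; at least three of the four marbles are in the funnel cup below its rim and any other is in the cup or inside the carton; the scoop stands upright (within 0.1 rad) and still on its mat, its centre within 60 mm of the mat's centre (all of step 1 and (((horizontal distance between marble0 and cup below 0.062 m and z of marble0 in the frame of cup between 0.01 and 0.09 m) and (horizontal distance between marble1 and cup below 0.062 m and z of marble1 in the frame of cup between 0.01 and 0.09 m) and (horizontal distance between marble2 and cup below 0.062 m and z of marble2 in the frame of cup between 0.01 and 0.09 m)) or ((horizontal distance between marble0 and cup below 0.062 m and z of marble0 in the frame of cup between 0.01 and 0.09 m) and (horizontal distance between marble1 and cup below 0.062 m and z of marble1 in the frame of cup between 0.01 and 0.09 m) and (horizontal distance between marble3 and cup below 0.062 m and z of marble3 in the frame of cup between 0.01 and 0.09 m)) or ((horizontal distance between marble0 and cup below 0.062 m and z of marble0 in the frame of cup between 0.01 and 0.09 m) and (horizontal distance between marble2 and cup below 0.062 m and z of marble2 in the frame of cup between 0.01 and 0.09 m) and (horizontal distance between marble3 and cup below 0.062 m and z of marble3 in the frame of cup between 0.01 and 0.09 m)) or ((horizontal distance between marble1 and cup below 0.062 m and z of marble1 in the frame of cup between 0.01 and 0.09 m) and (horizontal distance between marble2 and cup below 0.062 m and z of marble2 in the frame of cup between 0.01 and 0.09 m) and (horizontal distance between marble3 and cup below 0.062 m and z of marble3 in the frame of cup between 0.01 and 0.09 m))) and ((horizontal distance between marble0 and cup below 0.062 m and z of marble0 in the frame of cup between 0.01 and 0.09 m) or (x of marble0 in the frame of carton between -0.138 and 0.138 m and y of marble0 in the frame of carton between -0.055 and 0.055 m and z of marble0 in the frame of carton between 0.005 and 0.075 m)) and ((horizontal distance between marble1 and cup below 0.062 m and z of marble1 in the frame of cup between 0.01 and 0.09 m) or (x of marble1 in the frame of carton between -0.138 and 0.138 m and y of marble1 in the frame of carton between -0.055 and 0.055 m and z of marble1 in the frame of carton between 0.005 and 0.075 m)) and ((horizontal distance between marble2 and cup below 0.062 m and z of marble2 in the frame of cup between 0.01 and 0.09 m) or (x of marble2 in the frame of carton between -0.138 and 0.138 m and y of marble2 in the frame of carton between -0.055 and 0.055 m and z of marble2 in the frame of carton between 0.005 and 0.075 m)) and ((horizontal distance between marble3 and cup below 0.062 m and z of marble3 in the frame of cup between 0.01 and 0.09 m) or (x of marble3 in the frame of carton between -0.138 and 0.138 m and y of marble3 in the frame of carton between -0.055 and 0.055 m and z of marble3 in the frame of carton between 0.005 and 0.075 m)) and angle between scoop's own z axis and vertical below 0.1 rad and height (world z) of scoop between 0.001 and 0.012 m and horizontal distance between scoop and mat below 0.06 m and linear speed of scoop below 0.02 m/s); the robot touches nothing.
It fails at once if the fingers touch a marble (over 0.5 N) (contact force between the fingers and marble0 above 0.5 N or contact force between the fingers and marble1 above 0.5 N or contact force between the fingers and marble2 above 0.5 N or contact force between the fingers and marble3 above 0.5 N).
It fails at once if a bystander (jar, ramekin, black ball or small cup) is moved more than 30 mm or tipped (distance of any of jar, ramekin, ball, spare_cup from where it was at the start of the episode above 0.03 m or angle between any of jar, ramekin, ball, spare_cup's own z axis and vertical above 0.5 rad).
It also fails if it takes over 72 s, if anything falls off the work surface, if the arm or the gripper's body presses on something with over 40 N, if the wrist force passes 120 N, or if a joint passes its speed limit or range.

ROBOT

A 6-joint arm with a two-finger parallel gripper is mounted at the origin on the work surface. World frame = base frame: x ahead of the robot, y to its left, z up, the work surface at z = 0. Lengths are in mm, angles in rad, forces in N, time in s.
With the tool pointing down it reaches from about 275 to 1000 mm from the base axis. Payload 8.4 kg.
Tool frame: the origin (TCP) lies at the very end of the fingers, on their centre line; the grasp point (between the pads) lies 19 mm behind it; y points along the fingers, x is the direction in which the jaws open and shut, and the axes are right-handed (so a half turn about y gives the same grasp; the last joint's range is limited). The gripper opens to 85 mm and grips with 20 to 120 N. Pads are 22 mm wide; open, the fingers measure 114 mm over their backs; the gripper's body (76 mm by 85 mm) begins 54 mm behind the grasp point. The pads swing forward as they close: fully open they stand 13 mm farther back than shut.
Start: joints at [-1.149, 0.353, 1.633, -0, 1.155, -0.002], TCP at [257.016, -569.711, 231.281] pointing down, gripper open.
Joint ranges: [-2.63, 2.63], [-0.92, 2.1], [0.06, 2.66], [-1.3, 4.44], [0, 2.69], [-3.02, 3.02]. Speed limits (rad/s): [2.22, 2.22, 2.79, 3.14, 3.14, 3.14].

INTERFACE

Orientations are given as [roll, pitch, yaw] about the fixed x, y, z axes, in that order (R = Rz(yaw) Ry(pitch) Rx(roll)).
In Python, from rig import r gives the robot as it stands.
- The arm moves only by the tool servo_tool, never from a script. Its argument "motion" is a list of rows, each a list of 7 numbers: the opening, from -1 (shut) to 1 (fully open), then the shift along the tool's x, y, z in m, then the turn, a rotation vector about the tool's x, y, z in units of 10 degrees (1.0 is 10 degrees). A call has 1 to 12 rows; each row is the pose to reach, as a shift and turn from the pose commanded when the call began, along the tool's axes at that moment; what a row does not reach only later rows make up. A row lasts 1/8 s, in which the tool goes at most 62.5 mm and 10.7 degrees, less where a joint would pass 70% of its speed; a pose out of reach is approached as far as the arm can. A call with a gripper value outside its range is refused whole. The fingers move at their own pace and stop on an object; "grip_force" is the grip in N (left out, the last holds). Time passes only in rows, so rows that repeat a pose let the fingers close. It gives the time, the measured TCP pose, the force and the opening at its end, in the units of the state.
- r.sense(): the state, without advancing time (a new reading comes with each control period).
- r.grab_frame(name): name is "scene" or "side" or "wrist"; returns the picture (400x640x3 uint8, red, green, blue); there is no depth.
- r.calibration(name): a dict with "fx", "fy", "cx", "cy" (pixels), "R" (3x3) and "t" (3): a world point X has camera coordinates R X + t; the wrist camera has in their place "mount" (4x4, takes a point from camera to tool coordinates, whose origin is the TCP and whose axes are the tool frame's). Camera axes: x right, y down, z forward; pixel columns grow to the right and rows downward; lengths in mm; the calibration is good to about 2 mm. A picture is of the moment at which its call begins: read the wrist's pose just before it. calibration takes no time and is no camera call.
- r.sign_off(): hands the job in, once; it reports no verdict.
The state is a dict: "clock": time; "qpos": joint angles; "qvel": joint speeds; "joint_efforts": joint torques, N m; "eef_pos": TCP position; "tcp_rot": TCP orientation; "contact_force": force on the tool from outside, world axes, zero at the start; "wrist_torque": the same for the moment, N m; "opening": opening from 0.0 (shut) to 1.0 (fully open).
Only numpy, scipy, OpenCV 4.12 (cv2) and the standard library are available. Lean on these libraries where they do the work, as an engineer would, in place of code of your own. Each camera call takes 0.05 s, during which the arm holds its last target. There are 200 camera calls.

## Working session

There is one attempt and no reset: what is moved stays moved. The work goes in short steps, Python scripts to look and compute and a tool call to move; the robot and the scene stay as the last step left them, time stands still between calls to the robot, and variables do not carry over. Pictures are saved under pics/ and viewed, on a budget of 16 in all, crops included, one or two more only if the job needs it, and the job is handed in when it is done.

Besides the shell and the picture viewer there is one more tool, called by a JSON object that holds its "fn" and its "kwargs", one argument or row to a line. servo_tool: Moves the arm, as the interface text tells. Its arguments: {"type":"object","properties":{"motion":{"type":"array","items":{"type":"array","items":{"type":"number"}}},"grip_force":{"type":"number"}},"required":["motion"]}

```bash
ls; mkdir -p pics; python3 - <<'E'
from rig import r
import cv2,numpy as np
print(r.sense())
for n in("scene","side","wrist"):
    c=r.calibration(n);print(n,{k:np.round(v,3).tolist() for k,v in c.items()})
a=r.grab_frame("scene");b=r.grab_frame("side")
np.save("a.npy",a);np.save("b.npy",b)
cv2.imwrite("pics/scene.png",a[:,:,::-1]);cv2.imwrite("pics/side.png",b[:,:,::-1])
E
```

```text
pics
{'clock': 0.0, 'qpos': array([-1.14937643e+00,  3.53682003e-01,  1.63412852e+00, -3.30839325e-06,
        1.15521733e+00, -2.44251574e-03]), 'qvel': array([-3.18519794e-05, -1.78672662e-03,  6.32031008e-04,  3.99591305e-05,
       -1.37990903e-03,  2.49150472e-04]), 'joint_efforts': array([-1.41817949e-03, -6.05264139e+01, -3.42062867e+01,  4.52296274e-05,
        9.60450416e-03, -1.91656738e-06]), 'eef_pos': array([ 256.83068805, -569.26449687,  230.54295049]), 'tcp_rot': array([-1.57079585e+00,  1.43520356e-03, -1.14693258e+00]), 'contact_force': array([-0.40983347, -0.44703714,  0.8107953 ]), 'wrist_torque': array([-0.01001866, -0.03402589, -0.03590179]), 'opening': 0.9994673501912417}
scene {'fx': 416.008, 'fy': 416.008, 'cx': 329.03, 'cy': 195.087, 'R': [[0.222, 0.975, 0.018], [0.762, -0.163, -0.626], [-0.608, 0.153, -0.779]], 't': [-116.8, -317.786, 1356.706]}
side {'fx': 488.514, 'fy': 488.514, 'cx': 324.109, 'cy': 197.709, 'R': [[0.916, -0.4, 0.018], [-0.288, -0.691, -0.663], [0.277, 0.602, -0.749]], 't': [-474.788, 189.342, 1320.15]}
wrist {'fx': 313.565, 'fy': 313.565, 'cx': 311.905, 'cy': 196.676, 'mount': [[1.0, 0.0, 0.0, -1.049], [-0.0, -0.268, 0.963, -142.112], [0.0, -0.963, -0.268, 67.911], [0.0, 0.0, 0.0, 1.0]]}
```

View pics/scene.png

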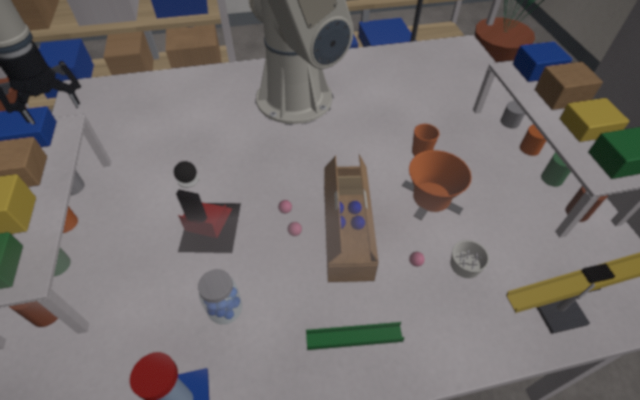

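View pics/side.png

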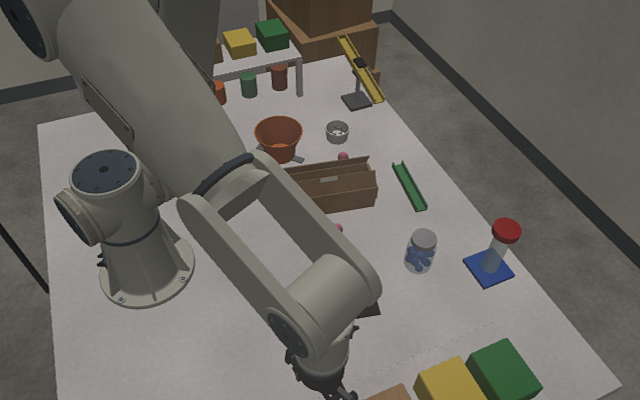

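```bash
cat > h.py <<'E'
import numpy as np,cv2
from scipy.spatial.transform import Rotation as Ro
from rig import r
def ray(n,uv):
    c=r.calibration(n);R=np.array(c["R"]);t=np.array(c["t"])
    d=R.T@np.array([(uv[0]-c["cx"])/c["fx"],(uv[1]-c["cy"])/c["fy"],1]);return -R.T@t,d
def onz(n,uv,z):
    o,d=ray(n,uv);return (o+d*(z-o[2])/d[2])[:2].round(1)
def proj(n,X):
    c=r.calibration(n);p=np.array(c["R"])@np.array(X,float)+c["t"];return (c["fx"]*p[0]/p[2]+c["cx"],c["fy"]*p[1]/p[2]+c["cy"])
E
python3 - <<'E'
from h import *
a=np.load("a.npy")
c=a[140:300,150:390]
c=cv2.resize(c,None,fx=3.3,fy=3.3,interpolation=cv2.INTER_CUBIC)
c=np.clip(c*1.5,0,255).astype(np.uint8)
cv2.imwrite("pics/crop.png",c[:,:,::-1])
for nm,uv,z in [("ball",(185,172),34),("cuprim",(439,176),100),("spare",(426,133),80),("ram",(468,259),45),("jarlid",(217,285),118)]:
    print(nm,onz("scene",uv,z))
E
```

```text
ball [ 292.5 -338.5]
cuprim [497.6 280.9]
spare [326.3 317.6]
ram [702.5 280. ]
jarlid [ 686.8 -262. ]
```

View pics/crop.png

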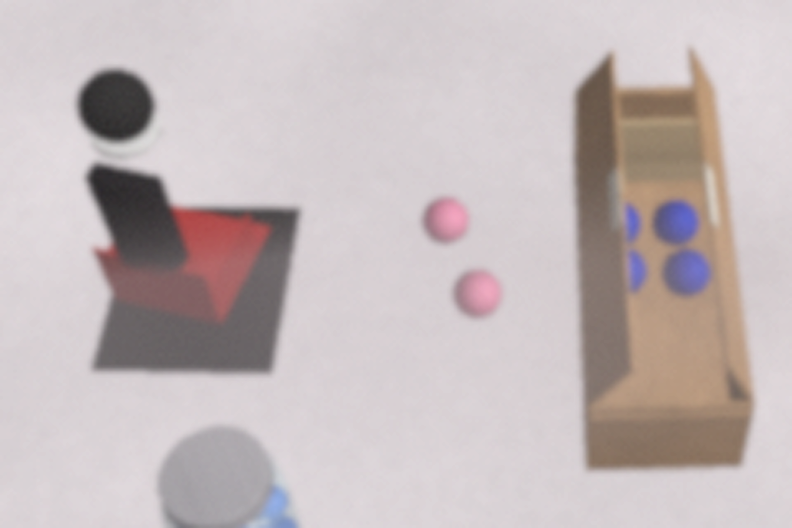

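```bash
python3 - <<'E'
from h import *
f=lambda x,y,z:onz("scene",(150+x/3.3-.35,140+y/3.3-.35),z)
for nm,L in {"mat":[(300,208,4),(270,372,4),(93,370,4)],"carton bot":[(587,468,0),(742,465,0)],"carton top":[(588,405,84),(752,405,84),(575,95,86),(717,95,86)],
"divtop":[(618,120,74),(703,120,74)],"divbot":[(620,180,4),(703,180,4)],
"marbles":[(675,222,22),(686,272,22),(625,222,22),(630,272,22)],
"pink":[(446,220,18),(478,293,18)],
"handletop":[(92,172,154),(97,163,154),(162,178,154)],"scoopback top":[(97,252,66),(190,266,66)],"scoop bot":[(118,303,4),(220,322,4),(270,225,4),(270,225,49),(180,210,4)]}.items():
    print(nm,[f(*p).tolist() for p in L])
E
```

```text
mat [[401.8, -207.0], [546.4, -241.8], [518.0, -364.9]]
carton bot [[666.9, -35.8], [687.6, 69.4]]
carton top [[665.2, -36.1], [687.7, 67.1], [402.4, 13.2], [424.8, 119.4]]
divtop [[423.7, 42.2], [437.1, 105.8]]
divbot [[426.8, 45.5], [440.7, 110.7]]
marbles [[489.8, 73.0], [536.8, 68.9], [481.8, 35.5], [528.0, 28.1]]
pink [[448.2, -97.8], [520.0, -85.4]]
handletop [[464.2, -326.8], [457.0, -323.6], [478.9, -282.2]]
scoopback top [[461.4, -346.1], [487.4, -282.7]]
scoop bot [[463.1, -346.9], [495.9, -274.2], [413.7, -231.3], [449.4, -226.8], [384.2, -298.7]]
```

```bash
python3 - <<'E'
from h import *
c=r.calibration("scene");print("cam",-np.array(c["R"]).T@c["t"])
C=np.array([540.8,43.2,0]);yaw=-.191
R=Ro.from_euler("z",yaw).as_matrix()
for nm,(x,y),xc in [("Rfar",(612,55),-137),("Rnear",(630,375),137),("Lfar",(690,48),-137),("Lnear",(728,375),137),("Lnear2",(752,403),137),("Rnear2",(588,405),137)]:
    o,d=ray("scene",(150+x/3.3-.35,140+y/3.3-.35))
    o=R.T@(o-C);d=R.T@d;p=o+d*(xc-o[0])/d[0]
    hy=52.5*(1 if nm[0]=="L" else -1); a=np.arctan2(p[2]-86,abs(hy)-np.sign(hy)*p[1])
    print(nm,p.round(1),"len",np.hypot(p[1]-hy,p[2]-86).round(1),"ang",a.round(2))
E
```

```text
cam [1092.82533272 -144.9635502   860.23289215]
Rfar [-137.   -28.2  122.2] len 43.6 ang 0.98
Rnear [137.  -28.6 119.9] len 41.5 ang 0.96
Lfar [-137.    29.7  128.7] len 48.4 ang 1.08
Lnear [137.   32.9 117.5] len 37.1 ang 1.01
Lnear2 [137.   51.9  81.9] len 4.2 ang -1.42
Rnear2 [137.  -54.2  83.6] len 2.9 ang -2.19
```

```bash
cat >> h.py <<'E'
def rel(targets):
    s=r.sense();p=np.array(s["eef_pos"]);R=Ro.from_euler("xyz",s["tcp_rot"])
    print("t",round(s["clock"],2),"at",p.round(1),s["tcp_rot"].round(3),"F",s["contact_force"].round(1),"op",round(s["opening"],3))
    for pos,rpy in targets:
        d=R.inv().apply(np.array(pos,float)-p)/1000; v=np.degrees((R.inv()*Ro.from_euler("xyz",rpy)).as_rotvec())/10
        print(d.round(4).tolist(),v.round(3).tolist())
CC=np.array([540.8,43.2,0]);CY=-.191
def car(x,y,z): return CC+Ro.from_euler("z",CY).apply([x,y,z])
E
python3 -c "
from h import *
D=-np.pi/2
rel([(car(0,0,230),(D,0,CY)),(car(0,0,160),(D,0,CY))])"
```

```text
t 0.1 at [ 256.8 -569.3  230.6] [-1.571e+00  1.000e-03 -1.147e+00] F [-0.8  0.5 -0.1] op 0.999
[-0.4416, 0.0012, 0.5107] [-0.004, -5.478, -0.007]
[-0.4415, 0.0712, 0.5107] [-0.004, -5.478, -0.007]
```

{"fn": "servo_tool", "kwargs": {
  "motion": [
    [-1,-0.4416,0,0.5107,0,-5.478,0],
    [-1,-0.4416,0,0.5107,0,-5.478,0],
    [-1,-0.4416,0,0.5107,0,-5.478,0],
    [-1,-0.4416,0,0.5107,0,-5.478,0],
    [-1,-0.4416,0,0.5107,0,-5.478,0],
    [-1,-0.4416,0,0.5107,0,-5.478,0],
    [-1,-0.4416,0,0.5107,0,-5.478,0],
    [-1,-0.4416,0,0.5107,0,-5.478,0],
    [-1,-0.4416,0,0.5107,0,-5.478,0],
    [-1,-0.4416,0,0.5107,0,-5.478,0],
    [-1,-0.4416,0,0.5107,0,-5.478,0],
    [-1,-0.4416,0,0.5107,0,-5.478,0]
  ]
}}

```text
clock: 1.6
eef_pos: [541.8, 45.7, 230.9]
tcp_rot: [-1.57, 0.0, -0.187]
contact_force: [-0.8, -0.6, 0.0]
opening: -0.002
```

```bash
python3 - <<'E'
from h import *
rel([(car(0,0,150),(-np.pi/2,0,CY)),(car(0,0,105),(-np.pi/2,0,CY))])
b=r.grab_frame("wrist");s=r.grab_frame("side");np.save("w.npy",b);np.save("s.npy",s)
w=np.vstack([b,s]);w=cv2.resize(w,(480,600))
cv2.imwrite("pics/w1.png",np.clip(w[:,:,::-1]*1.4,0,255).astype(np.uint8))
E
```

```text
t 1.6 at [541.8  45.7 230.9] [-1.57   0.    -0.187] F [-0.8 -0.6  0. ] op -0.002
[-0.0005, 0.0809, -0.0027] [-0.003, 0.022, -0.001]
[-0.0005, 0.1259, -0.0028] [-0.003, 0.022, -0.001]
```

View pics/w1.png

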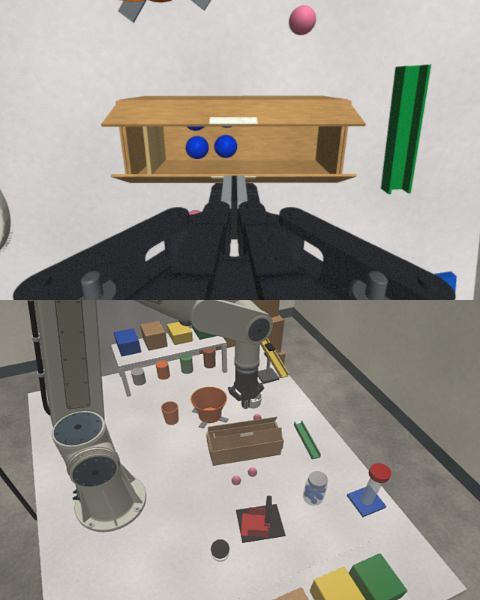

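```bash
cat >> h.py <<'E'
def wproj(X):
    c=r.calibration("wrist");s=r.sense();M=np.array(c["mount"])
    q=Ro.from_euler("xyz",s["tcp_rot"]).inv().apply(np.array(X,float)-s["eef_pos"])
    p=M[:3,:3].T@(q-M[:3,3]);return np.array([c["fx"]*p[0]/p[2]+c["cx"],c["fy"]*p[1]/p[2]+c["cy"]])
def wonz(uv,z):
    c=r.calibration("wrist");s=r.sense();M=np.array(c["mount"]);T=Ro.from_euler("xyz",s["tcp_rot"])
    d=T.apply(M[:3,:3]@[(uv[0]-c["cx"])/c["fx"],(uv[1]-c["cy"])/c["fy"],1]);o=np.array(s["eef_pos"])+T.apply(M[:3,3])
    return o+d*(z-o[2])/d[2]
def tocar(p): return Ro.from_euler("z",-CY).apply(np.array(p)-CC)
E
python3 - <<'E'
from h import *
for a in (.9,1.,1.1):
  for s in(1,-1):
    print(a,s,[(wproj(car(x,s*(52.5-51*np.cos(a)),86+51*np.sin(a)))/1.333).round(0).tolist() for x in(-137,137)])
print("hinge",[(wproj(car(x,y,86))/1.333).round(0).tolist() for y in(52.5,-52.5) for x in(-137,137)])
print("div bottom",tocar(wonz((165*1.333,172*1.333),4)),"divtop front",tocar(wonz((148*1.333,128*1.333),74)),tocar(wonz((163*1.333,128*1.333),74)))
for u,v in((197,147),(226,146)):print(tocar(wonz((u*1.333,v*1.333),22)))
print((wproj(car(-135,0,4))/1.333))
w=np.load("w.npy");print(w[170,60*4//3+110:240:2].tolist() if 0 else "")
E
```

```text
0.9 1 [[106.0, 128.0], [363.0, 129.0]]
0.9 -1 [[112.0, 165.0], [358.0, 166.0]]
1.0 1 [[104.0, 125.0], [366.0, 125.0]]
1.0 -1 [[111.0, 169.0], [359.0, 170.0]]
1.1 1 [[102.0, 121.0], [368.0, 122.0]]
1.1 -1 [[110.0, 174.0], [359.0, 175.0]]
hinge [[120.0, 96.0], [350.0, 96.0], [130.0, 177.0], [339.0, 178.0]]
div bottom [-116.58469626  -77.12342835    4.        ] divtop front [-111.85263931   11.13954745   74.        ] [-92.50346262  11.17740552  74.        ]
[-58.20335799 -28.53633654  22.        ]
[-13.30974319 -26.84072005  22.        ]
[149.67395272 126.5764153 ]
```

{"fn": "servo_tool", "kwargs": {
  "motion": [
    [-1,0,0.06,-0.003,0,0,0],
    [-1,0,0.1,-0.003,0,0,0],
    [-1,0,0.126,-0.003,0,0,0],
    [-1,0,0.126,0.018,0,0,0],
    [-1,0,0.126,0.036,0,0,0],
    [-1,0,0.126,0.052,0,0,0],
    [-1,0,0.126,0.063,0,0,0],
    [-1,0,0.126,0.063,0,0,0],
    [-1,0,0.126,0.02,0,0,0],
    [-1,0,0.126,-0.01,0,0,0]
  ]
}}

```text
clock: 2.95
eef_pos: [538.7, 32.1, 105.4]
tcp_rot: [-1.571, -0.0, -0.19]
contact_force: [0.4, 0.2, 0.4]
opening: -0.002
```

{"fn": "servo_tool", "kwargs": {
  "motion": [
    [-1,0,0,-0.018,0,0,0],
    [-1,0,0,-0.034,0,0,0],
    [-1,0,0,-0.046,0,0,0],
    [-1,0,0,-0.057,0,0,0],
    [-1,0,0,-0.057,0,0,0],
    [-1,0,0,-0.02,0,0,0],
    [-1,0,-0.06,0.005,0,0,0],
    [-1,0,-0.12,0.005,0,0,0],
    [-1,0,-0.12,0.005,0,0,0]
  ]
}}

```text
clock: 4.08
eef_pos: [543.0, 38.8, 230.3]
tcp_rot: [-1.569, -0.008, -0.19]
contact_force: [-1.0, -0.0, -0.5]
opening: -0.001
```

```bash
python3 - <<'E'
from h import *
D=-np.pi/2
rel([(car(0,0,230),(D,0,CY))])
b=r.grab_frame("wrist");s=r.grab_frame("scene")
y=-.451; h=np.array([472,-307])
rel([((h[0],h[1],250),(D,0,y)),((h[0],h[1],90),(D,0,y))])
w=np.vstack([b,s]);w=cv2.resize(w,(480,600))
cv2.imwrite("pics/w2.png",np.clip(w[:,:,::-1]*1.4,0,255).astype(np.uint8))
for a in (1.7,2.1,2.4):
  for s in(1,-1):
    print(a,s,[(wproj(car(x,s*(52.5-51*np.cos(a)),86+51*np.sin(a)))/1.333).round(0).tolist() for x in(-137,137)])
E
```

```text
t 4.08 at [543.   38.8 230.3] [-1.569 -0.008 -0.19 ] F [-1.  -0.  -0.5] op -0.001
[-0.003, 0.0003, 0.0039] [-0.011, 0.008, 0.048]
t 4.17 at [540.1  38.2 225.7] [-1.571e+00 -1.000e-03 -1.900e-01] F [ 0.   0.5 -0.5] op -0.001
[-0.0015, -0.0243, -0.3519] [-0.001, 1.494, 0.006]
[-0.0017, 0.1357, -0.3519] [-0.001, 1.494, 0.006]
1.7 1 [[90.0, 87.0], [378.0, 87.0]]
1.7 -1 [[108.0, 199.0], [360.0, 199.0]]
2.1 1 [[91.0, 66.0], [377.0, 67.0]]
2.1 -1 [[113.0, 212.0], [355.0, 212.0]]
2.4 1 [[95.0, 54.0], [373.0, 54.0]]
2.4 -1 [[119.0, 216.0], [349.0, 216.0]]
```

View pics/w2.png

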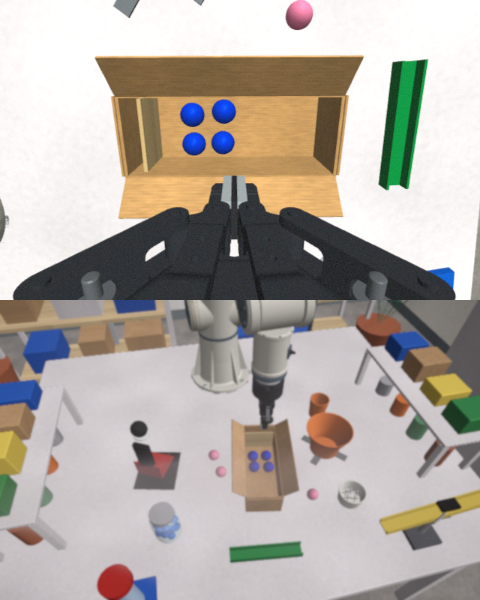

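{"fn": "servo_tool", "kwargs": {
  "motion": [
    [1,-0.0015,-0.024,-0.352,0,1.494,0],
    [1,-0.0015,-0.024,-0.352,0,1.494,0],
    [1,-0.0015,-0.024,-0.352,0,1.494,0],
    [1,-0.0015,-0.024,-0.352,0,1.494,0],
    [1,-0.0015,-0.024,-0.352,0,1.494,0],
    [1,-0.0015,-0.024,-0.352,0,1.494,0],
    [1,-0.0015,-0.024,-0.352,0,1.494,0],
    [1,-0.0015,-0.024,-0.352,0,1.494,0]
  ]
}}

```text
clock: 5.18
eef_pos: [471.0, -306.6, 247.7]
tcp_rot: [-1.57, 0.003, -0.452]
contact_force: [0.0, 0.1, 1.0]
opening: 0.997
```

```bash
python3 - <<'E'
from h import *
w=np.load("w.npy")
print("inner",[(y,z,(np.array(wproj(car(-4,y,z)))).round(0).tolist()) for y in(50,-50) for z in(84,4)])
b=r.grab_frame("wrist")
rel([])
S=np.array([438,-290,4]);R=Ro.from_euler("z",-.451)
for X in [(30,-25,150),(30,25,150),(46,-25,150),(46,25,150),(-46,43,0),(-46,-43,0),(46,43,45),(46,43,62)]:
    print(X,wproj(S+R.apply(X)).round(0))
print("mat center",wproj((460,-286,4)))
cv2.imwrite("pics/w3.png",np.clip(b[:,:,::-1]*1.4,0,255).astype(np.uint8))
E
```

```text
inner [(50, 84, [153.0, -396.0]), (50, 4, [196.0, -260.0]), (-50, 84, [205.0, -206.0]), (-50, 4, [232.0, -128.0])]
t 5.22 at [ 471.3 -306.2  248.1] [-1.57   0.002 -0.451] F [ 0.2  0.7 -0.6] op 1.003
(30, -25, 150) [304. 230.]
(30, 25, 150) [304. 169.]
(46, -25, 150) [324. 230.]
(46, 25, 150) [325. 169.]
(-46, 43, 0) [244. 131.]
(-46, -43, 0) [248. 200.]
(46, 43, 45) [321. 134.]
(46, 43, 62) [322. 136.]
mat center [297.46823648 156.08823677]
```

View pics/w3.png

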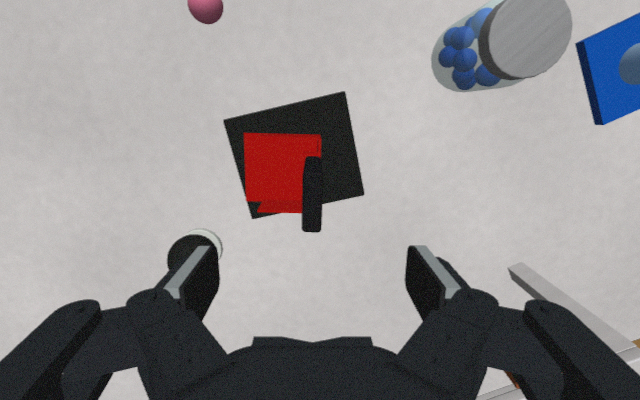

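{"fn": "servo_tool", "kwargs": {
  "motion": [
    [1,0.0005,0.06,0,0,0,0],
    [1,0.0005,0.11,0,0,0,0],
    [1,0.0005,0.145,0,0,0,0],
    [1,0.0005,0.156,0,0,0,0],
    [1,0.0005,0.156,0,0,0,0]
  ]
}}

```text
clock: 5.85
eef_pos: [472.4, -306.8, 93.2]
tcp_rot: [-1.571, 0.001, -0.451]
contact_force: [0.5, -0.4, 0.9]
opening: 1.0
```

{"fn": "servo_tool", "kwargs": {
  "motion": [
    [-1,0,0,0,0,0,0],
    [-1,0,0,0,0,0,0],
    [-1,0,0,0,0,0,0],
    [-1,0,0,0,0,0,0],
    [-1,0,0,0,0,0,0]
  ],
  "grip_force": 100
}}

```text
clock: 6.48
eef_pos: [472.2, -307.7, 93.9]
tcp_rot: [-1.571, -0.0, -0.452]
contact_force: [-0.7, 1.5, 5.6]
opening: 0.175
```

```bash
python3 - <<'E'
from h import *
rel([])
E
```

```text
t 6.47 at [ 472.2 -307.7   93.9] [-1.571 -0.    -0.452] F [-0.7  1.5  5.6] op 0.175
```

```bash
python3 - <<'E'
import h
from h import *
fake=dict(r.sense());fake["eef_pos"]=np.array([541.5,38.5,228.0]);fake["tcp_rot"]=np.array([-1.5705,-.003,-.19])
class Z:
    sense=staticmethod(lambda:fake);calibration=staticmethod(r.calibration)
h.r=Z
h.CC=np.array([536.9,44,0])
for u in (140,290): print(u,[(y,z,(wproj(h.car({140:-95,290:60}[u],y,z))/1.3333).round(1).tolist()) for y,z in((54,84),(50,84),(-50,4),(-50,84),(-54,84))])
print("ends",[(x,z,(wproj(h.car(x,0,z))/1.3333).round(1).tolist()) for x,z in((-139,84),(-135,84),(-135,4),(135,4),(135,84),(139,84))])
im=cv2.imread("pics/w2.png")[:300].astype(int).sum(2)
for u in(270,290): print(u,[(v,int(im[v,u])) for v in range(88,104)],[(v,int(im[v,u])) for v in range(150,184)])
for v in(130,): print([(u,int(im[v,u])) for u in list(range(106,166))+list(range(308,350))])
E
```

```text
140 [(54, 84, [149.1, 90.8]), (50, 84, [149.4, 94.3]), (-50, 4, [172.1, 154.8]), (-50, 84, [156.7, 173.1]), (-54, 84, [157.0, 175.9])]
290 [(54, 84, [280.1, 91.0]), (50, 84, [279.9, 94.5]), (-50, 4, [267.3, 154.8]), (-50, 84, [275.8, 173.0]), (-54, 84, [275.7, 175.9])]
ends [(-139, 84, [117.8, 135.5]), (-135, 84, [121.0, 135.5]), (-135, 4, [144.4, 124.4]), (135, 4, [316.1, 124.5]), (135, 84, [337.9, 135.6]), (139, 84, [341.1, 135.6])]
270 [(88, 291), (89, 295), (90, 285), (91, 275), (92, 271), (93, 273), (94, 285), (95, 283), (96, 413), (97, 467), (98, 482), (99, 465), (100, 468), (101, 474), (102, 462), (103, 474)] [(150, 494), (151, 493), (152, 478), (153, 488), (154, 498), (155, 481), (156, 455), (157, 440), (158, 429), (159, 430), (160, 440), (161, 423), (162, 429), (163, 435), (164, 432), (165, 436), (166, 433), (167, 433), (168, 428), (169, 420), (170, 429), (171, 419), (172, 437), (173, 431), (174, 431), (175, 475), (176, 485), (177, 544), (178, 554), (179, 571), (180, 566), (181, 558), (182, 569), (183, 550)]
290 [(88, 287), (89, 283), (90, 284), (91, 289), (92, 292), (93, 27
[... 1051 characters left out ...]
10), (150, 312), (151, 303), (152, 288), (153, 297), (154, 297), (155, 307), (156, 318), (157, 314), (158, 310), (159, 321), (160, 402), (161, 455), (162, 463), (163, 468), (164, 471), (165, 481), (308, 464), (309, 464), (310, 470), (311, 483), (312, 482), (313, 483), (314, 480), (315, 342), (316, 214), (317, 195), (318, 194), (319, 194), (320, 199), (321, 205), (322, 194), (323, 195), (324, 192), (325, 196), (326, 197), (327, 199), (328, 206), (329, 202), (330, 203), (331, 206), (332, 199), (333, 197), (334, 202), (335, 208), (336, 201), (337, 222), (338, 386), (339, 475), (340, 463), (341, 353), (342, 393), (343, 458), (344, 611), (345, 744), (346, 758), (347, 755), (348, 756), (349, 759)]
```

```bash
sed -i 's/CC=np.array(.*);CY/CC=np.array([536.7,43.,0]);CY/' h.py; python3 - <<'E'
from h import *
D=-np.pi/2
rel([((472,-307,240),(D,0,-.451)),(car(110,0,240),(D,0,CY))])
E
```

```text
t 6.47 at [ 472.2 -307.7   93.9] [-1.571 -0.    -0.452] F [-0.7  1.5  5.6] op 0.175
[-0.0005, -0.1461, 0.0005] [0.0, -0.004, 0.001]
[0.0112, -0.1461, 0.372] [0.0, -1.494, 0.001]
```

{"fn": "servo_tool", "kwargs": {
  "motion": [
    [-1,0,-0.06,0,0,0,0],
    [-1,0,-0.12,0,0,0,0],
    [-1,0,-0.146,0.03,0,0,0],
    [-1,0.003,-0.146,0.08,0,-0.4,0],
    [-1,0.005,-0.146,0.13,0,-0.7,0],
    [-1,0.007,-0.146,0.18,0,-1.0,0],
    [-1,0.008,-0.146,0.24,0,-1.3,0],
    [-1,0.01,-0.146,0.3,0,-1.494,0],
    [-1,0.0112,-0.146,0.35,0,-1.494,0],
    [-1,0.0112,-0.146,0.372,0,-1.494,0],
    [-1,0.0112,-0.146,0.372,0,-1.494,0]
  ]
}}

```text
clock: 7.85
eef_pos: [644.6, 23.1, 238.8]
tcp_rot: [-1.571, 0.001, -0.189]
contact_force: [-0.3, 0.2, -1.9]
opening: 0.171
```

```bash
python3 - <<'E'
from h import *
D=-np.pi/2
b=r.grab_frame("wrist");np.save("w4.npy",b)
rel([(car(110,0,240),(D,0,CY)),(car(110,0,100),(D,0,CY))])
cv2.imwrite("pics/w4.png",np.clip(b[:,:,::-1]*1.4,0,255).astype(np.uint8))
for y in(54,50,-50,-54):print(y,wproj(car(60,y,84)).round(0),wproj(car(135,y,84)).round(0))
S=r.sense()["eef_pos"]+Ro.from_euler("z",CY).apply([-38,0,-89.9]);
for X in [(-46,43,0),(-46,-43,0),(46,43,45),(-24,43,45)]:print(X,wproj(S+Ro.from_euler("z",CY).apply(X)).round(0))
E
```

```text
t 7.9 at [644.2  21.9 238.9] [-1.572e+00  1.000e-03 -1.900e-01] F [ 0.5  0.1 -2.2] op 0.175
[0.0005, -0.0011, 0.0003] [0.004, 0.005, -0.005]
[0.0006, 0.1389, 0.0004] [0.004, 0.005, -0.005]
54 [259. 125.] [340. 126.]
50 [259. 130.] [340. 130.]
-50 [264. 230.] [338. 231.]
-54 [264. 234.] [337. 234.]
(-46, 43, 0) [198. 146.]
(-46, -43, 0) [209. 253.]
(46, 43, 45) [326. 154.]
(-24, 43, 45) [209. 154.]
```

View pics/w4.png

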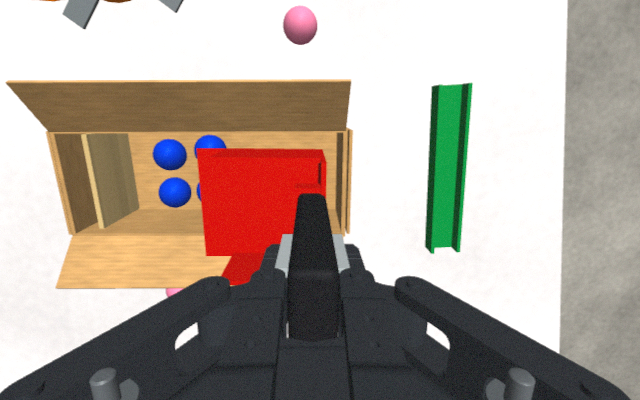

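{"fn": "servo_tool", "kwargs": {
  "motion": [
    [-1,0,0.03,0.0025,0,0,0],
    [-1,0,0.07,0.0025,0,0,0],
    [-1,0,0.105,0.0025,0,0,0],
    [-1,0,0.13,0.0025,0,0,0],
    [-1,0,0.138,0.0025,0,0,0],
    [-1,0,0.142,0.0025,0,0,0],
    [-1,0,0.144,0.0025,0,0,0],
    [-1,0,0.144,0.0025,0,0,0]
  ]
}}

```text
clock: 8.9
eef_pos: [645.5, 24.6, 96.1]
tcp_rot: [-1.571, -0.001, -0.191]
contact_force: [0.4, 0.0, -1.3]
opening: 0.172
```

{"fn": "servo_tool", "kwargs": {
  "motion": [
    [-1,0,0.001,0,0,0,0],
    [-1,0,0.002,0,0,0,0],
    [-1,0,0.002,0,0,0,0]
  ]
}}

```text
clock: 9.28
eef_pos: [645.4, 24.8, 93.9]
tcp_rot: [-1.571, -0.001, -0.191]
contact_force: [-0.7, -0.2, 4.4]
opening: 0.174
```

```bash
python3 - <<'E'
from h import *
D=-np.pi/2
print(tocar(r.sense()["eef_pos"]));rel([(car(0,2.5,94),(D,0,CY)),(car(-20,2.5,94),(D,0,CY))])
E
```

```text
[110.21795905   2.77569304  93.93038031]
t 9.28 at [645.4  24.8  93.9] [-1.571e+00 -1.000e-03 -1.910e-01] F [-0.7 -0.2  4.4] op 0.174
[-0.1102, -0.0002, -0.0002] [-0.001, 0.002, 0.004]
[-0.1302, -0.0002, -0.0002] [-0.001, 0.002, 0.004]
```

{"fn": "servo_tool", "kwargs": {
  "motion": [
    [-1,-0.008,0,0,0,0,0],
    [-1,-0.016,0,0,0,0,0],
    [-1,-0.024,0,0,0,0,0],
    [-1,-0.032,0,0,0,0,0],
    [-1,-0.039,0,0,0,0,0],
    [-1,-0.046,0,0,0,0,0],
    [-1,-0.053,0,0,0,0,0],
    [-1,-0.059,0,0,0,0,0],
    [-1,-0.065,0,0,0,0,0],
    [-1,-0.071,0,0,0,0,0]
  ]
}}

```text
clock: 10.52
eef_pos: [575.9, 38.3, 93.9]
tcp_rot: [-1.57, -0.002, -0.191]
contact_force: [3.4, -0.3, 4.9]
opening: 0.175
```

{"fn": "servo_tool", "kwargs": {
  "motion": [
    [-1,-0.005,0,0,0,0,0],
    [-1,-0.01,0,0,0,0,0],
    [-1,-0.015,0,0,0,0,0],
    [-1,-0.02,0,0,0,0,0]
  ]
}}

```text
clock: 11.02
eef_pos: [556.4, 42.0, 93.9]
tcp_rot: [-1.57, -0.002, -0.191]
contact_force: [2.8, -0.6, 3.5]
opening: 0.17
```

{"fn": "servo_tool", "kwargs": {
  "motion": [
    [-1,-0.005,0,0,0,0,0],
    [-1,-0.01,0,0,0,0,0],
    [-1,-0.015,0,0,0,0,0],
    [-1,-0.02,0,0,0,0,0]
  ]
}}

```text
clock: 11.52
eef_pos: [537.0, 45.8, 93.9]
tcp_rot: [-1.57, -0.003, -0.191]
contact_force: [4.4, -1.1, 4.3]
opening: 0.173
```

```bash
python3 - <<'E'
from h import *
D=-np.pi/2
b=r.grab_frame("wrist");np.save("w5.npy",b)
print(tocar(r.sense()["eef_pos"]));rel([(car(-27,2.5,94),(D,0,CY))])
cv2.imwrite("pics/w5.png",np.clip(b[:,:,::-1]*1.4,0,255).astype(np.uint8))
E
```

```text
[-0.81460363  2.79268438 93.8747815 ]
t 11.57 at [536.4  45.9  93.9] [-1.57  -0.002 -0.191] F [ 4.7 -0.6  6. ] op 0.175
[-0.0262, -0.0002, -0.0003] [-0.003, 0.001, 0.014]
```

View pics/w5.png

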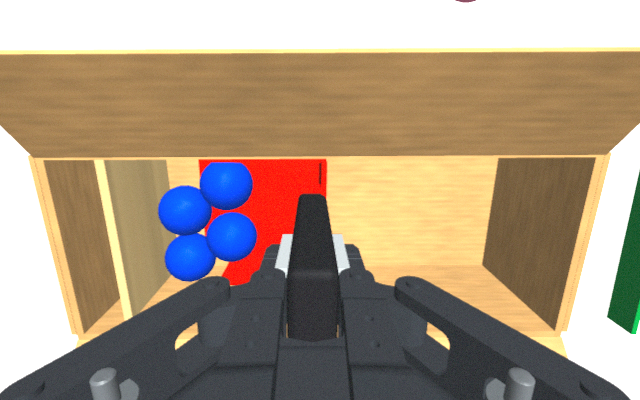

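{"fn": "servo_tool", "kwargs": {
  "motion": [
    [-1,-0.004,0,0,0,0,0],
    [-1,-0.008,0,0,0,0,0],
    [-1,-0.012,0,0,0,0,0],
    [-1,-0.016,0,0,0,0,0],
    [-1,-0.02,0,0,0,0,0]
  ]
}}

```text
clock: 12.2
eef_pos: [522.6, 49.4, 95.6]
tcp_rot: [-1.569, -0.013, -0.189]
contact_force: [19.6, -6.3, 7.6]
opening: 0.179
```

{"fn": "servo_tool", "kwargs": {
  "motion": [
    [-1,-0.002,0,0,0,0,0],
    [-1,-0.003,0,0,0,0,0],
    [-1,-0.004,0,0,0,0,0]
  ]
}}

```text
clock: 12.58
eef_pos: [521.4, 49.8, 96.4]
tcp_rot: [-1.568, -0.018, -0.188]
contact_force: [23.1, -5.7, 5.0]
opening: 0.174
```

```bash
python3 - <<'E'
from h import *
b=r.grab_frame("wrist")
print(tocar(r.sense()["eef_pos"]));rel([])
cv2.imwrite("pics/w6.png",np.clip(b[:,:,::-1]*1.4,0,255).astype(np.uint8))
E
```

```text
[-16.40030155   3.78880175  96.39992881]
t 12.62 at [521.3  49.8  96.4] [-1.568 -0.019 -0.188] F [23.  -6.4  4.6] op 0.173
```

View pics/w6.png

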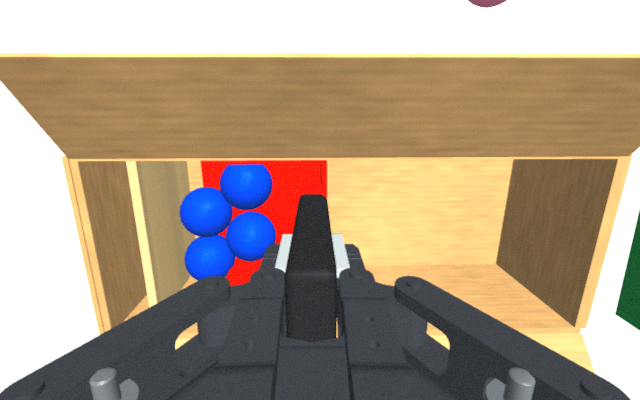

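```bash
python3 - <<'E'
from h import *
im=cv2.imread("pics/w6.png");hsv=cv2.cvtColor(im,cv2.COLOR_BGR2HSV)
m=cv2.inRange(hsv,(110,120,60),(130,255,255))
red=cv2.inRange(hsv,(0,150,80),(6,255,255))|cv2.inRange(hsv,(174,150,80),(180,255,255))
for u,v in((207,212),(210,259),(246,185),(250,237)):
    for z in(22,24,30): print(z,tocar(wonz((u,v),z)).round(1),end=' ')
    print()
for v in (165,175,280): 
    us=np.where(red[v]>0)[0];print("lip",v,us.min(),tocar(wonz((us.min(),v),5)).round(1))
vs=np.where(red[:,215]>0)[0];print("col215",vs.min(),vs.max())
for u,z in((188,4),(148,74),(152,74)):print("div",tocar(wonz((u,165),z)).round(1))
n,l,s,c=cv2.connectedComponentsWithStats(m);print(s[1:][s[1:,4]>100].tolist(),c[1:][s[1:,4]>100].round(1).tolist())
print("tcp-84",tocar(r.sense()["eef_pos"])[0]-84)
E
```

```text
22 [-91.2   1.1  22. ] 24 [-90.5   1.8  24. ] 30 [-88.6   3.7  30. ] 
22 [-92.1 -36.1  22. ] 24 [-91.4 -35.1  24. ] 30 [-89.4 -32.1  30. ] 
22 [-62.1  21.1  22. ] 24 [-61.7  21.6  24. ] 30 [-60.5  23.   30. ] 
22 [-61.2 -18.4  22. ] 24 [-60.8 -17.6  24. ] 30 [-59.7 -15.1  30. ] 
lip 165 201 [-98.1  32.5   5. ]
lip 175 202 [-98.1  24.9   5. ]
lip 280 229 [-83.7 -63.8   5. ]
col215 161 187
div [-108.1   32.3    4. ]
div [-102.6   44.2   74. ]
div [-100.5   44.2   74. ]
[[180, 165, 95, 115, 6344]] [[227.4, 222.1]]
tcp-84 -100.4003015476176
```

{"fn": "servo_tool", "kwargs": {
  "motion": [
    [-1,0.008,0,0,0,0,0],
    [-1,0.011,0,0,0,0,0],
    [-1,0.014,0,0,0,0,0.2],
    [-1,0.018,0,0,0,0,0.4],
    [-1,0.021,0,0,0,0,0.6],
    [-1,0.025,0,0,0,0,0.8],
    [-1,0.028,0,0,0,0,1.0],
    [-1,0.031,0,0,0,0,1.2],
    [-1,0.031,0,0,0,0,1.2],
    [-1,0.031,0,0,0,0,1.2]
  ]
}}

```text
clock: 13.88
eef_pos: [543.0, 44.4, 93.5]
tcp_rot: [-1.571, 0.209, -0.191]
contact_force: [3.6, 0.1, 5.6]
opening: 0.176
```

```bash
python3 - <<'E'
from h import *
b=r.grab_frame("wrist")
print(tocar(r.sense()["eef_pos"]));rel([])
cv2.imwrite("pics/w7.png",np.clip(b[:,:,::-1]*1.4,0,255).astype(np.uint8))
E
```

```text
[ 5.91095899  2.61382852 93.54525825]
t 13.93 at [543.   44.4  93.5] [-1.571  0.209 -0.191] F [ 3.3 -0.8  6. ] op 0.173
```

View pics/w7.png

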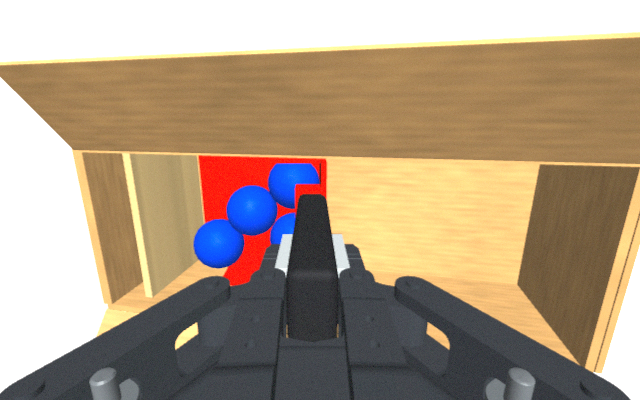

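```bash
python3 - <<'E'
from h import *
D=-np.pi/2
g=np.radians
rel([(car(17,2.5,104),(D,g(20),CY)),(car(28,2.5,114),(D,g(28),CY)),(car(28,2.5,145),(D,g(28),CY))])
E
```

```text
t 13.93 at [543.   44.4  93.5] [-1.571  0.209 -0.191] F [ 3.3 -0.8  6. ] op 0.173
[0.0087, -0.0125, -0.0001] [-0.001, -0.0, 0.804]
[0.0174, -0.0246, -0.0001] [-0.001, -0.0, 1.604]
[0.0109, -0.0549, -0.0001] [-0.001, -0.0, 1.604]
```

{"fn": "servo_tool", "kwargs": {
  "motion": [
    [-1,0.003,-0.004,0,0,0,0.25],
    [-1,0.006,-0.008,0,0,0,0.5],
    [-1,0.009,-0.0125,0,0,0,0.8],
    [-1,0.012,-0.016,0,0,0,1.1],
    [-1,0.015,-0.021,0,0,0,1.35],
    [-1,0.0174,-0.0246,0,0,0,1.6],
    [-1,0.015,-0.035,0,0,0,1.6],
    [-1,0.013,-0.045,0,0,0,1.6],
    [-1,0.011,-0.055,0,0,0,1.6],
    [-1,0.011,-0.055,0,0,0,1.6]
  ]
}}

```text
clock: 15.18
eef_pos: [565.2, 40.3, 146.2]
tcp_rot: [-1.57, 0.486, -0.191]
contact_force: [-0.9, -0.8, -4.0]
opening: 0.174
```

```bash
python3 - <<'E'
from h import *
D=-np.pi/2
g=np.radians
b=r.grab_frame("wrist");s=r.grab_frame("scene")
print(tocar(r.sense()["eef_pos"]));rel([(car(28,2.5,250),(D,g(28),CY))])
w=np.hstack([b,cv2.resize(s[110:310,300:500],(400,400),interpolation=cv2.INTER_CUBIC)]);w=cv2.resize(w,(800,308))
cv2.imwrite("pics/w8.png",np.clip(w[:,:,::-1]*1.4,0,255).astype(np.uint8))
E
```

```text
[ 28.00023454   2.58305231 145.08257457]
t 15.28 at [564.7  40.2 145.1] [-1.571  0.488 -0.191] F [ 0.2  0.6 -3.5] op 0.171
[-0.0492, -0.0927, -0.0001] [0.0, 0.001, 0.004]
```

View pics/w8.png

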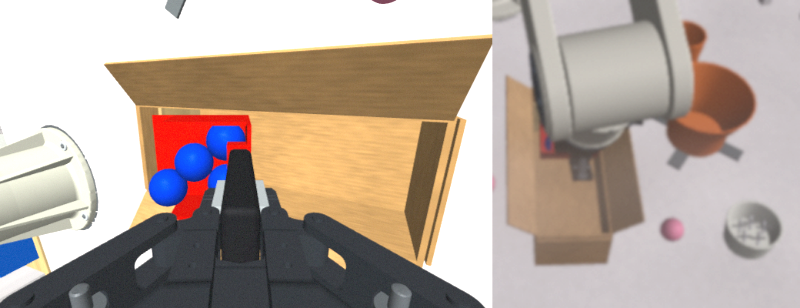

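{"fn": "servo_tool", "kwargs": {
  "motion": [
    [-1,-0.008,-0.015,0,0,0,0.05],
    [-1,-0.018,-0.034,0,0,0,0.1],
    [-1,-0.029,-0.055,0,0,0,0.2],
    [-1,-0.039,-0.074,0,0,0,0.2],
    [-1,-0.047,-0.087,0,0,0,0.2],
    [-1,-0.049,-0.093,0,0,0,0.2]
  ]
}}

```text
clock: 16.02
eef_pos: [565.3, 40.1, 251.1]
tcp_rot: [-1.571, 0.522, -0.191]
contact_force: [1.1, -0.5, -4.1]
opening: 0.169
```

```bash
cat >> h.py <<'E'
CUP=np.array([497.6,280.9]);B=.5
U=np.array([np.cos(B),np.sin(B)])
def lip(off,z,th,yaw=B):
    # TCP pose with lip middle at cup centre + off outward along the scoop's x, height z, pitch th deg (lip up +)
    R=Ro.from_euler("xyz",[0,np.radians(th),yaw]);u=np.array([np.cos(yaw),np.sin(yaw)])
    P=np.append(CUP+off*u,z)-R.apply([-84,-2.5,-90]);return P,(-np.pi/2,np.radians(th),yaw)
E
python3 - <<'E'
from h import *
A=lip(30,215,30);L=[A,lip(30,135,10),lip(30,112,0)]
for p in L:print(p[0].round(0))
rel(L)
E
```

```text
[626. 354. 251.]
[609. 345. 209.]
[596. 338. 202.]
t 16.02 at [565.3  40.1 251.1] [-1.571  0.522 -0.191] F [ 1.1 -0.5 -4.1] op 0.169
[0.0002, 0.0001, 0.3196] [-1.978, -3.429, 0.008]
[0.0081, 0.0439, 0.3073] [-1.359, -3.738, -1.912]
[0.0021, 0.0555, 0.2981] [-1.035, -3.866, -2.871]
```

{"fn": "servo_tool", "kwargs": {
  "motion": [
    [-1,0,0,0.01,-0.06,-0.11,0],
    [-1,0,0,0.03,-0.19,-0.32,0],
    [-1,0,0,0.06,-0.37,-0.64,0],
    [-1,0,0,0.095,-0.59,-1.02,0],
    [-1,0,0,0.13,-0.8,-1.39,0],
    [-1,0,0,0.17,-1.05,-1.82,0],
    [-1,0,0,0.21,-1.3,-2.25,0],
    [-1,0,0,0.245,-1.52,-2.63,0],
    [-1,0,0,0.275,-1.7,-2.95,0],
    [-1,0,0,0.3,-1.86,-3.22,0],
    [-1,0,0,0.315,-1.95,-3.38,0],
    [-1,0,0,0.32,-1.978,-3.43,0]
  ]
}}

```text
clock: 17.52
eef_pos: [625.2, 355.9, 248.9]
tcp_rot: [-1.57, 0.525, 0.503]
contact_force: [0.7, -0.6, -4.5]
opening: 0.176
```

```bash
python3 - <<'E'
from h import *
b=r.grab_frame("wrist");s=r.grab_frame("side")
rel([lip(30,180,20),lip(30,145,12),lip(30,118,4),lip(30,112,0)]+[lip(30,112,-x) for x in(8,16,24,32,40,48)])
c=cv2.resize(s[100:260,180:400],(550,400),interpolation=cv2.INTER_CUBIC)
w=cv2.resize(np.hstack([b,c]),(800,269))
cv2.imwrite("pics/w9.png",np.clip(w[:,:,::-1]*1.4,0,255).astype(np.uint8))
print([wproj([*(CUP+77*np.array([np.cos(a),np.sin(a)])),100]).round(0).tolist() for a in np.arange(0,6.3,1.57)])
E
```

```text
t 17.62 at [625.6 354.6 249.4] [-1.571  0.524  0.501] F [ 0.2 -0.1 -3.6] op 0.176
[-0.0001, 0.0158, -0.0008] [0.0, 0.004, -1.004]
[0.0024, 0.0377, -0.0008] [0.0, 0.004, -1.804]
[-0.0001, 0.055, -0.0008] [-0.0, 0.004, -2.604]
[-0.0054, 0.0579, -0.0008] [-0.0, 0.004, -3.004]
[-0.0224, 0.0552, -0.0008] [-0.001, 0.004, -3.804]
[-0.0395, 0.0549, -0.0008] [-0.001, 0.004, -4.604]
[-0.0566, 0.057, -0.0007] [-0.001, 0.004, -5.404]
[-0.0732, 0.0615, -0.0007] [-0.001, 0.004, -6.204]
[-0.089, 0.0682, -0.0007] [-0.002, 0.004, -7.004]
[-0.1037, 0.0771, -0.0007] [-0.002, 0.004, -7.804]
[[317.0, 217.0], [291.0, 114.0], [218.0, 140.0], [243.0, 226.0], [317.0, 217.0]]
```

View pics/w9.png

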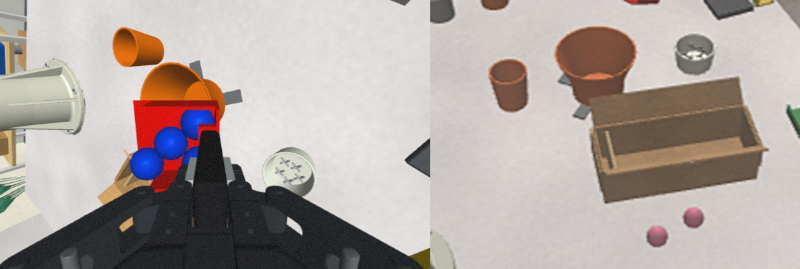

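```bash
python3 - <<'E'
from h import *
def ext(P): P=np.array(P);return P.min(0).round(1),P.max(0).round(1)
a=np.arange(0,6.28,.05)
for d in [(0,0),(-3,5),(0,5)]:
    rim=[[*(CUP+d+78*np.array([np.cos(t),np.sin(t)])),100] for t in a]
    print(d,"scene",ext([proj("scene",p) for p in rim]),"side",ext([proj("side",p) for p in rim]))
for n,im,box in(("scene",np.load("a.npy"),(405,145,475,215)),("side",r.grab_frame("side"),(245,105,310,175))):
    x0,y0,x1,y1=box;hsv=cv2.cvtColor(im[y0:y1,x0:x1],cv2.COLOR_RGB2HSV)
    m=cv2.inRange(hsv,(2,120,40),(16,255,255));k,l,s,c=cv2.connectedComponentsWithStats(m);i=1+s[1:,4].argmax();print(n,s[i][0]+x0,s[i][1]+y0,s[i][0]+s[i][2]-1+x0,s[i][1]+s[i][3]-1+y0)
E
```

```text
(0, 0) scene (array([407. , 153.2]), array([471.4, 201.1])) side (array([258.8, 114.6]), array([308. , 146.9]))
(-3, 5) scene (array([408.5, 152.1]), array([472.8, 199.7])) side (array([257.4, 113.9]), array([306.5, 146.1]))
(0, 5) scene (array([409. , 152.9]), array([473.3, 200.7])) side (array([258.3, 113.7]), array([307.4, 145.8]))
scene 410 145 469 196
side 254 116 301 148
```

```bash
sed -i 's/CUP=np.array(\[497.6,280.9\])/CUP=np.array([489.,283.])/' h.py; python3 - <<'E'
from h import *
rel([lip(30,180,20),lip(30,145,12),lip(30,118,4),lip(30,112,0)]+[lip(30,112,-x) for x in(8,16,24,32,40,48)])
E
```

```text
t 17.68 at [625.8 353.9 249.7] [-1.571  0.524  0.5  ] F [-0.1 -0.7 -4.5] op 0.172
[-0.0055, 0.0192, 0.0059] [-0.001, -0.002, -1.003]
[-0.003, 0.0412, 0.0059] [-0.001, -0.002, -1.803]
[-0.0055, 0.0584, 0.0059] [-0.001, -0.002, -2.603]
[-0.0108, 0.0614, 0.0059] [-0.001, -0.002, -3.003]
[-0.0278, 0.0587, 0.0059] [-0.001, -0.002, -3.803]
[-0.045, 0.0584, 0.0059] [-0.0, -0.002, -4.603]
[-0.062, 0.0605, 0.0059] [-0.0, -0.002, -5.403]
[-0.0786, 0.0649, 0.0059] [-0.0, -0.002, -6.203]
[-0.0944, 0.0716, 0.0059] [0.0, -0.002, -7.003]
[-0.1091, 0.0805, 0.0059] [0.0, -0.002, -7.803]
```

{"fn": "servo_tool", "kwargs": {
  "motion": [
    [-1,-0.003,0.01,0.003,0,0,-0.5],
    [-1,-0.0055,0.019,0.006,0,0,-1.0],
    [-1,-0.004,0.03,0.006,0,0,-1.4],
    [-1,-0.003,0.041,0.006,0,0,-1.8],
    [-1,-0.004,0.05,0.006,0,0,-2.2],
    [-1,-0.0055,0.0584,0.006,0,0,-2.6],
    [-1,-0.0108,0.0614,0.006,0,0,-3.0],
    [-1,-0.019,0.06,0.006,0,0,-3.4],
    [-1,-0.028,0.0587,0.006,0,0,-3.8],
    [-1,-0.036,0.0585,0.006,0,0,-4.2],
    [-1,-0.045,0.0584,0.006,0,0,-4.6],
    [-1,-0.045,0.0584,0.006,0,0,-4.6]
  ]
}}

```text
clock: 19.18
eef_pos: [562.0, 324.9, 222.5]
tcp_rot: [-1.571, -0.279, 0.498]
contact_force: [-0.1, 0.4, -1.2]
opening: 0.176
```

```bash
python3 - <<'E'
from h import *
rel([lip(30,112,-x) for x in(16,24,32,40,48)]);print(r.sense()["qpos"].round(2))
E
```

```text
t 19.18 at [562.  324.9 222.5] [-1.571 -0.279  0.498] F [-0.1  0.4 -1.2] op 0.176
[0.0015, 0.0013, 0.0007] [0.001, -0.009, -0.004]
[-0.0118, -0.0095, 0.0007] [0.002, -0.009, -0.804]
[-0.0266, -0.0183, 0.0006] [0.002, -0.009, -1.604]
[-0.0424, -0.025, 0.0006] [0.003, -0.009, -2.404]
[-0.059, -0.0295, 0.0006] [0.004, -0.008, -3.204]
[ 0.53  0.27  1.81 -0.01  0.79  0.03]
```

{"fn": "servo_tool", "kwargs": {
  "motion": [
    [-1,-0.006,-0.005,0,0,0,-0.4],
    [-1,-0.012,-0.0095,0,0,0,-0.8],
    [-1,-0.019,-0.014,0,0,0,-1.2],
    [-1,-0.0266,-0.018,0,0,0,-1.6],
    [-1,-0.035,-0.022,0,0,0,-2.0],
    [-1,-0.042,-0.025,0,0,0,-2.4],
    [-1,-0.042,-0.025,0,0,0,-2.4],
    [-1,-0.042,-0.025,0,0,0,-2.4]
  ]
}}

```text
clock: 20.18
eef_pos: [522.9, 304.4, 235.0]
tcp_rot: [-1.571, -0.698, 0.499]
contact_force: [-0.4, -0.5, -1.5]
opening: 0.177
```

```bash
cat >> h.py <<'E'
def blue(n,ref=None):
    im=r.grab_frame(n);hsv=cv2.cvtColor(im,cv2.COLOR_RGB2HSV)
    m=cv2.inRange(hsv,(112,110,40),(130,255,255));k,l,s,c=cv2.connectedComponentsWithStats(m)
    print(n,[(c[i].round(0).tolist(),int(s[i,4])) for i in range(1,k) if s[i,4]>8]);return im
E
python3 - <<'E'
from h import *
rel([]);print(r.sense()["qpos"].round(2))
for n in("scene","side","wrist"):np.save("e_%s.npy"%n,blue(n))
print("cup",[(n,proj(n,[*CUP,z])) for n in("scene","side") for z in(20,100)])
rel([lip(60,200,0),lip(60,200,0,0.)])
E
```

```text
t 20.18 at [522.9 304.4 235. ] [-1.571 -0.698  0.499] F [-0.4 -0.5 -1.5] op 0.177
[ 0.54  0.08  2.19 -0.14  0.18  0.17]
scene [([179.0, 7.0], 770), ([388.0, 19.0], 28), ([334.0, 39.0], 360), ([369.0, 36.0], 179), ([406.0, 33.0], 39), ([71.0, 70.0], 291), ([39.0, 50.0], 20), ([544.0, 47.0], 64), ([516.0, 57.0], 9), ([539.0, 74.0], 38), ([80.0, 70.0], 15), ([523.0, 73.0], 12), ([47.0, 109.0], 10), ([15.0, 110.0], 37), ([22.0, 136.0], 14), ([36.0, 139.0], 16), ([429.0, 183.0], 101), ([445.0, 191.0], 58), ([198.0, 374.0], 103)]
side [([172.0, 64.0], 431), ([276.0, 141.0], 48), ([286.0, 142.0], 35), ([487.0, 270.0], 710)]
wrist [([145.0, 168.0], 2460), ([86.0, 174.0], 1630), ([123.0, 211.0], 1298)]
cup [('scene', (np.float64(431.64979001288646), np.float64(193.72118980415382))), ('scene', (np.float64(438.4619470308004), np.float64(173.29410004711937))), ('side', (np.float64(281.84672768491964), np.float64(149.02075804827717))), ('side', (np.float64(280.6681278090326), np.float64(130.447925479649)))]
t 20.32 at [522.7 304.6 234.9] [-1.57  -0.698  0.499] F [-0.1 -0.4 -1. ] op 0.173
[0.1152, 0.0247, -0.0002] [-0.001, -0.002, 4.001]
[0.1026, 0.0141, -0.0696] [-1.001, 2.744, 3.916]
```

{"fn": "servo_tool", "kwargs": {
  "motion": [
    [-1,0.025,0.0,0,0,0,0.5],
    [-1,0.05,0.005,0,0,0,1.3],
    [-1,0.075,0.01,0,0,0,2.2],
    [-1,0.095,0.018,0,0,0,3.1],
    [-1,0.115,0.025,0,0,0,4.0],
    [-1,0.115,0.025,0,0,0,4.0]
  ]
}}

```text
clock: 21.08
eef_pos: [616.1, 355.9, 287.6]
tcp_rot: [-1.57, 0.002, 0.5]
contact_force: [-0.0, 0.5, -1.6]
opening: 0.174
```

```bash
python3 - <<'E'
from h import *
D=-np.pi/2
ims={}
for n in("scene","side","wrist"):ims[n]=blue(n);np.save("f_%s.npy"%n,ims[n])
s=ims["side"][105:155,245:315];c=ims["scene"][140:220,395:485]
g=cv2.resize(ims["wrist"],(480,300))
w=np.vstack([np.hstack([cv2.resize(s,(400,286),interpolation=cv2.INTER_CUBIC),cv2.resize(c,(322,286),interpolation=cv2.INTER_CUBIC)]),np.hstack([g,np.zeros((300,242,3),np.uint8)])])
cv2.imwrite("pics/w10.png",np.clip(w[:,:,::-1]*1.4,0,255).astype(np.uint8))
M=np.array([457,-286]);y=-.45
R=Ro.from_euler("z",y)
T=lambda z:np.append(M,0)+R.apply([38-5,2.5,0])+[0,0,z]
print(T(0));rel([(T(270),(D,0,y))])
E
```

```text
scene [([179.0, 7.0], 756), ([378.0, 34.0], 293), ([336.0, 38.0], 424), ([322.0, 35.0], 12), ([334.0, 34.0], 12), ([79.0, 65.0], 221), ([53.0, 42.0], 21), ([40.0, 46.0], 9), ([529.0, 46.0], 37), ([545.0, 49.0], 13), ([42.0, 80.0], 92), ([516.0, 58.0], 11), ([521.0, 71.0], 18), ([67.0, 71.0], 16), ([529.0, 80.0], 9), ([15.0, 110.0], 35), ([53.0, 126.0], 16), ([14.0, 137.0], 30), ([38.0, 140.0], 13), ([429.0, 183.0], 101), ([445.0, 189.0], 96), ([200.0, 374.0], 101)]
side [([172.0, 61.0], 498), ([156.0, 49.0], 28), ([276.0, 141.0], 36), ([286.0, 142.0], 34), ([275.0, 145.0], 10), ([488.0, 271.0], 712)]
wrist [([207.0, 139.0], 504), ([178.0, 151.0], 604), ([193.0, 180.0], 309)]
[ 487.80216821 -298.10274487    0.        ]
t 21.23 at [612.6 353.9 288.2] [-1.57 -0.    0.5 ] F [-0.9 -0.5 -2.6] op 0.178
[-0.4223, 0.0179, -0.5122] [-0.003, 5.445, -0.001]
```

View pics/w10.png

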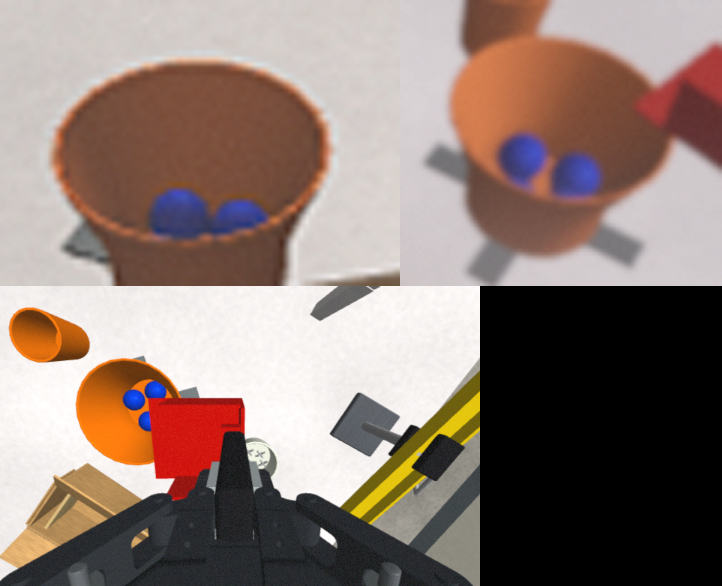

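{"fn": "servo_tool", "kwargs": {
  "motion": [
    [-1,-0.02,0.0,-0.025,0,0.25,0],
    [-1,-0.055,0.0,-0.067,0,0.7,0],
    [-1,-0.095,0.0,-0.115,0,1.2,0],
    [-1,-0.135,0.0,-0.164,0,1.75,0],
    [-1,-0.175,0.0,-0.212,0,2.25,0],
    [-1,-0.215,0.0,-0.261,0,2.77,0],
    [-1,-0.255,0.0,-0.31,0,3.29,0],
    [-1,-0.295,0.0,-0.358,0,3.8,0],
    [-1,-0.335,0.0,-0.406,0,4.32,0],
    [-1,-0.37,0.0,-0.449,0,4.77,0],
    [-1,-0.4,0.01,-0.485,0,5.16,0],
    [-1,-0.4223,0.018,-0.512,0,5.445,0]
  ]
}}

```text
clock: 22.72
eef_pos: [486.1, -298.9, 271.3]
tcp_rot: [-1.571, -0.002, -0.453]
contact_force: [-0.1, -0.0, -1.5]
opening: 0.173
```

```bash
python3 - <<'E'
from h import *
D=-np.pi/2
ims=[blue("scene"),blue("side"),blue("wrist")]
for i,n in enumerate(("scene","side","wrist")):np.save("g_%s.npy"%n,ims[i])
M=np.array([457,-286]);y=-.45
R=Ro.from_euler("z",y)
T=lambda z:np.append(M,0)+R.apply([38-5,2.5,0])+[0,0,z]
rel([(T(100),(D,0,y)),(T(93.5),(D,0,y))])
h=cv2.cvtColor(ims[2],cv2.COLOR_RGB2HSV);m=(ims[2].max(2)<45).astype(np.uint8)
print("mat corners exp",[wproj([*(np.array([457,-286])+Ro.from_euler('z',-.236).apply([a,b,0])[:2]),4]).round(0).tolist() for a,b in((-75,65),(75,65),(75,-65),(-75,-65))])
k,l,s,c=cv2.connectedComponentsWithStats(m);print([s[i].tolist() for i in range(1,k) if s[i,4]>300])
print("carton marble region scene",proj("scene",car(-60,0,20)),"side",proj("side",car(-60,0,20)))
E
```

```text
scene [([186.0, 7.0], 516), ([390.0, 19.0], 11), ([406.0, 29.0], 45), ([373.0, 21.0], 27), ([372.0, 39.0], 152), ([67.0, 68.0], 271), ([526.0, 48.0], 44), ([552.0, 43.0], 11), ([38.0, 53.0], 19), ([321.0, 49.0], 26), ([566.0, 54.0], 18), ([517.0, 66.0], 12), ([541.0, 72.0], 24), ([524.0, 74.0], 11), ([530.0, 80.0], 9), ([47.0, 109.0], 11), ([16.0, 110.0], 36), ([53.0, 119.0], 9), ([53.0, 128.0], 10), ([38.0, 140.0], 10), ([430.0, 183.0], 99), ([445.0, 189.0], 92), ([201.0, 373.0], 80), ([182.0, 375.0], 14)]
side [([181.0, 63.0], 138), ([276.0, 142.0], 59), ([286.0, 142.0], 37), ([488.0, 271.0], 719)]
wrist []
t 22.88 at [ 486.3 -298.1  270.9] [-1.57e+00 -1.00e-03 -4.52e-01] F [ 0.5  0.2 -2.5] op 0.175
[0.0013, 0.1709, 0.0006] [-0.002, -0.014, 0.003]
[0.0013, 0.1774, 0.0006] [-0.002, -0.014, 0.003]
mat corners exp [[219.0, 128.0], [334.0, 102.0], [353.0, 200.0], [247.0, 222.0]]
[[0, 104, 629, 296, 60275]]
carton marble region scene (np.float64(345.85276426365914), np.float64(204.93484311486043)) side (np.float64(304.7452782283319), np.float64(197.9347169817208))
```

{"fn": "servo_tool", "kwargs": {
  "motion": [
    [-1,0.001,0.05,0,0,0,0],
    [-1,0.001,0.1,0,0,0,0],
    [-1,0.001,0.14,0,0,0,0],
    [-1,0.001,0.162,0,0,0,0],
    [-1,0.001,0.17,0,0,0,0],
    [-1,0.001,0.173,0,0,0,0],
    [-1,0.001,0.175,0,0,0,0],
    [-1,0.001,0.177,0,0,0,0],
    [-1,0.001,0.1775,0,0,0,0]
  ]
}}

```text
clock: 24.0
eef_pos: [489.4, -298.1, 94.0]
tcp_rot: [-1.57, -0.001, -0.45]
contact_force: [-0.9, 2.6, 7.0]
opening: 0.178
```

```bash
python3 - <<'E'
from h import *
rel([])
E
```

```text
t 24.0 at [ 489.4 -298.1   94. ] [-1.57e+00 -1.00e-03 -4.50e-01] F [-0.9  2.6  7. ] op 0.178
```

{"fn": "servo_tool", "kwargs": {
  "motion": [
    [-0.4,0,-0.001,0,0,0,0],
    [0,0,-0.001,0,0,0,0],
    [1,0,-0.001,0,0,0,0],
    [1,0,-0.001,0,0,0,0],
    [1,0,-0.001,0,0,0,0],
    [1,0,-0.001,0,0,0,0],
    [1,0,-0.03,0,0,0,0],
    [1,0,-0.08,0,0,0,0],
    [1,0,-0.14,0,0,0,0],
    [1,0,-0.19,0,0,0,0],
    [1,0,-0.19,0,0,0,0]
  ]
}}

```text
clock: 25.38
eef_pos: [490.9, -299.3, 287.9]
tcp_rot: [-1.571, -0.008, -0.45]
contact_force: [0.3, 0.1, -0.3]
opening: 1.0
```

```bash
python3 - <<'E'
from h import *
rel([])
b=r.grab_frame("wrist");s=r.grab_frame("scene")
S=np.array([489.4,-298.1,4])+Ro.from_euler("z",-.45).apply([-38,-2.5,0])
for X in [(46,0,150),(-46,43,0),(-46,-43,0)]:print(X,wproj(S+Ro.from_euler("z",-.45).apply(X)).round(0))
w=np.hstack([b,cv2.resize(s[130:310,150:480],(733,400),interpolation=cv2.INTER_CUBIC)]);w=cv2.resize(w,(800,233))
cv2.imwrite("pics/w11.png",np.clip(w[:,:,::-1]*1.4,0,255).astype(np.uint8))
E
```

```text
t 25.38 at [ 490.9 -299.3  287.9] [-1.571 -0.008 -0.45 ] F [ 0.3  0.1 -0.3] op 1.0
(46, 0, 150) [322. 192.]
(-46, 43, 0) [249. 131.]
(-46, -43, 0) [252. 194.]
```

View pics/w11.png

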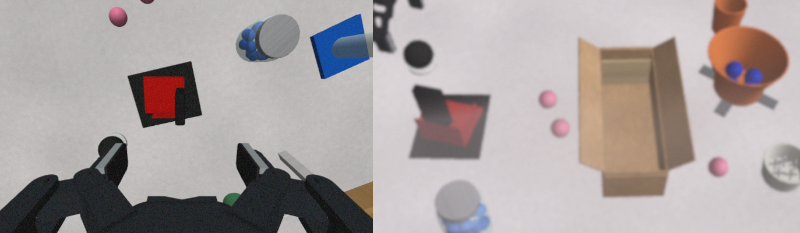

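```bash
python3 - <<'E'
from h import *
rel([((490,230,300),(-np.pi/2,0,.2))])
E
```

```text
t 25.48 at [ 488.9 -298.   283.4] [-1.571 -0.    -0.45 ] F [ 1.   0.3 -0.5] op 1.003
[-0.2288, -0.0166, 0.4759] [-0.0, -3.725, 0.003]
```

{"fn": "servo_tool", "kwargs": {
  "motion": [
    [1,-0.2288,-0.017,0.476,0,-3.725,0],
    [1,-0.2288,-0.017,0.476,0,-3.725,0],
    [1,-0.2288,-0.017,0.476,0,-3.725,0],
    [1,-0.2288,-0.017,0.476,0,-3.725,0],
    [1,-0.2288,-0.017,0.476,0,-3.725,0],
    [1,-0.2288,-0.017,0.476,0,-3.725,0],
    [1,-0.2288,-0.017,0.476,0,-3.725,0],
    [1,-0.2288,-0.017,0.476,0,-3.725,0],
    [1,-0.2288,-0.017,0.476,0,-3.725,0],
    [1,-0.2288,-0.017,0.476,0,-3.725,0],
    [1,-0.2288,-0.017,0.476,0,-3.725,0]
  ]
}}

```text
clock: 26.85
eef_pos: [489.4, 229.1, 299.2]
tcp_rot: [-1.571, 0.002, 0.2]
contact_force: [0.3, -0.5, 0.3]
opening: 1.006
```

```bash
python3 - <<'E'
from h import *
b=blue("wrist");rel([])
p=wproj([*CUP,20]);print(p)
g=cv2.cvtColor(b,cv2.COLOR_RGB2HSV);m=cv2.GaussianBlur(cv2.inRange(g,(110,110,40),(130,255,255)),(5,5),0)
print(cv2.HoughCircles(m,cv2.HOUGH_GRADIENT,1,14,param1=100,param2=9,minRadius=9,maxRadius=20))
d=wproj([CUP[0]+18,CUP[1],22])-wproj([*CUP,22]);print("marble r px",np.hypot(*d))
E
```

```text
wrist [([320.0, 93.0], 602), ([294.0, 114.0], 575), ([329.0, 126.0], 1117)]
t 26.9 at [489.7 228.8 299.5] [-1.571  0.002  0.199] F [-1.  -0.2 -0.2] op 0.998
[320.02536745 121.71680528]
[[[338.5 115.5  13.2]
  [294.5 114.5  13.2]
  [319.5 137.5  12.7]
  [319.5  90.5  12.1]]]
marble r px 13.785801576439589
```

```bash
python3 -c "
from rig import r
print(r.sign_off())"
```

```text
the job is handed in; nothing more can be done
None
```

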